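# Sniff a battery's lid seam and sample its open cell

### The job

Check the battery for gas: take the sniffer wand out of its dock and, keeping it upright, pass its tip slowly (about 4 cm a second) and about 8 mm above the straight weld seam near the front of the battery's lid, from the robot's left end to its right end. Then lower the stem about 35 mm into the one open filler well and finish while still holding it there, upright, centred and still. The wand must never touch the battery or the walls of the well, and the other things on the bench are left alone.

Things in the scene. Friction and masses are not known exactly. Their poses are not given: they have to be found in the camera images.
- wand: Loose gas-sniffer wand, about 120 g, upright in the dock: black square handle 22 x 22 mm, 80 mm tall; below it, on the same axis, a round steel stem 8 mm thick, 85 mm long. Origin: centre of the handle's underside, 95 mm above the bench at the start; z up, x and y square to the handle's faces. Grip the handle from above, around its middle, 40 mm above the origin.
- wand_tip (a point): The lower end of the wand's stem, on its axis, 85 mm below the wand's origin.
- dock: Fixed grey dock, a block 60 x 60 mm and 95 mm tall on a thin 90 x 90 mm foot, with an upright through hole of 14 mm diameter in its centre; the handle rests on its top. Origin: centre of the underside, z up. The wand lifts straight out.
- battery: Fixed battery 130 (x) by 240 (y) mm, grey lid 140 mm above the bench. Origin: centre of underside; z up, x away from the robot, y to its left (within 0.35 rad). Seam: black bead 4 mm wide, 2 tall, 200 long, along y at x = -42. Six filler wells at 34 mm pitch along y at x = +12, five closed by black caps 14 mm tall. Two terminal posts 18 mm tall at x = 48, y = +88 and -88.
- seam0 (a point): Point on the top of the seam's bead, 142 mm above the bench: the left end of the checked length (battery y = +80 mm); axes as the battery's.
- seam1 (a point): Point on the top of the seam's bead, 142 mm above the bench: a quarter of the checked length (battery y = +40 mm); axes as the battery's.
- seam2 (a point): Point on the top of the seam's bead, 142 mm above the bench: the middle of the checked length (battery y = +0 mm); axes as the battery's.
- seam3 (a point): Point on the top of the seam's bead, 142 mm above the bench: three quarters of the checked length (battery y = -40 mm); axes as the battery's.
- seam4 (a point): Point on the top of the seam's bead, 142 mm above the bench: the right end of the checked length (battery y = -80 mm); axes as the battery's.
- well: The insert, 34 x 34 mm, 75 mm tall, flush with the lid, with the one open filler well: an upright round bore of 24 mm diameter and 75 mm depth. Which of the six places it has varies. Origin: centre of the insert's underside, 65 mm above the bench, which is the floor of the well; axes as the battery's.
- well_mouth (a point): Centre of the open well's mouth, level with the lid top, 140 mm above the bench; z up.
- cell0: One of the five closed filler wells: 34 x 34 mm insert, 75 mm tall, with a round black cap 28 mm in diameter, 14 mm tall, on it. Origin: centre of its underside, 65 mm above the bench.
- cell1: One of the five closed filler wells: 34 x 34 mm insert, 75 mm tall, with a round black cap 28 mm in diameter, 14 mm tall, on it. Origin: centre of its underside, 65 mm above the bench.
- cell2: One of the five closed filler wells: 34 x 34 mm insert, 75 mm tall, with a round black cap 28 mm in diameter, 14 mm tall, on it. Origin: centre of its underside, 65 mm above the bench.
- cell3: One of the five closed filler wells: 34 x 34 mm insert, 75 mm tall, with a round black cap 28 mm in diameter, 14 mm tall, on it. Origin: centre of its underside, 65 mm above the bench.
- cell4: One of the five closed filler wells: 34 x 34 mm insert, 75 mm tall, with a round black cap 28 mm in diameter, 14 mm tall, on it. Origin: centre of its underside, 65 mm above the bench.
- loose_cap: The open well's cap lying loose on the bench, upside down: 28 mm diameter, 28 mm tall. Origin: centre of its underside. Leave alone.
- flask: Blue drinking bottle, 66 mm diameter, 200 mm tall, standing. Origin: centre of its underside. Leave alone.
- cutters: Cable cutters with orange handles, about 170 mm long and 15 mm tall, lying flat. Origin: under the pivot. Leave alone.
There are look-alikes about, which are no part of the job. Of the things shaped like the wand, the black one is meant. There is more than one size of the dock; the one meant has the size given above.

How it is judged (in metres and radians):
On the way, in this order (a step that is already met when the one before it is completed fails the run):
1. the tip is just above the seam at the left end (x of wand_tip in the frame of seam0 between -0.008 and 0.008 m and y of wand_tip in the frame of seam0 between -0.01 and 0.01 m and z of wand_tip in the frame of seam0 between 0 and 0.018 m), for 0.1 s.
2. the tip is just above the seam at a quarter (x of wand_tip in the frame of seam1 between -0.008 and 0.008 m and y of wand_tip in the frame of seam1 between -0.01 and 0.01 m and z of wand_tip in the frame of seam1 between 0 and 0.018 m), for 0.1 s.
3. the tip is just above the seam at the middle (x of wand_tip in the frame of seam2 between -0.008 and 0.008 m and y of wand_tip in the frame of seam2 between -0.01 and 0.01 m and z of wand_tip in the frame of seam2 between 0 and 0.018 m), for 0.1 s.
4. the tip is just above the seam at three quarters (x of wand_tip in the frame of seam3 between -0.008 and 0.008 m and y of wand_tip in the frame of seam3 between -0.01 and 0.01 m and z of wand_tip in the frame of seam3 between 0 and 0.018 m), for 0.1 s.
5. the tip is just above the seam at the right end (x of wand_tip in the frame of seam4 between -0.008 and 0.008 m and y of wand_tip in the frame of seam4 between -0.01 and 0.01 m and z of wand_tip in the frame of seam4 between 0 and 0.018 m), for 0.1 s.
6. the stem is in the open well, centred (z of wand_tip in the frame of well_mouth between -0.05 and -0.022 m and horizontal distance between wand_tip and well_mouth below 0.005 m and angle between wand's own z axis and vertical below 0.1 rad), for 0.5 s.
At the end, for the whole second after the job is handed in: After the seam pass, the fingers hold the wand with its tip 22 to 50 mm below the open well's mouth, within 5 mm of the well's axis, within 0.1 rad of upright, slower than 20 mm/s, touching neither battery, well, caps nor dock (all of step 6 and linear speed of wand below 0.02 m/s and contact force between wand and the fingers above 1 N and contact force between wand and dock below 0.2 N and not (contact force between wand and battery above 0.2 N or contact force between wand and well above 0.2 N or contact force between wand and cell0 above 0.2 N or contact force between wand and cell1 above 0.2 N or contact force between wand and cell2 above 0.2 N or contact force between wand and cell3 above 0.2 N or contact force between wand and cell4 above 0.2 N)); the arm keeps its last pose, push and grip.
It fails at once if the wand is tipped more than 0.3 rad from upright (angle between wand's own z axis and vertical above 0.3 rad).
It fails at once if the wand touches the battery, its caps or the walls of the well (contact force between wand and battery above 0.5 N or contact force between wand and well above 0.5 N or contact force between wand and cell0 above 0.5 N or contact force between wand and cell1 above 0.5 N or contact force between wand and cell2 above 0.5 N or contact force between wand and cell3 above 0.5 N or contact force between wand and cell4 above 0.5 N).
It fails at once if the tip is rushed along the seam (over 100 mm/s) (x of wand_tip in the frame of seam2 between -0.008 and 0.008 m and y of wand_tip in the frame of seam2 between -0.065 and 0.065 m and z of wand_tip in the frame of seam2 below 0.018 m and linear speed of wand above 0.1 m/s).
It fails at once if a bystander is moved by more than 20 mm (distance of any of loose_cap, flask, cutters from where it was at the start of the episode above 0.02 m).
It also fails if it takes over 67 s, if anything falls off the work surface, if the arm or the gripper's body presses on something with over 40 N, if the wrist force passes 120 N, or if a joint passes its speed limit or range.

### The arm

A 6-joint arm with a two-finger parallel gripper is mounted at the origin on the work surface. World frame = base frame: x ahead of the robot, y to its left, z up, the work surface at z = 0. Lengths are in m, angles in degrees, forces in N, time in s.
With the tool pointing down it reaches from about 0.4 to 0.825 m from the base axis. Payload 7 kg.
Tool frame: the origin (TCP) lies at the very end of the fingers, on their centre line; the grasp point (between the pads) lies 19 mm behind it; z points along the fingers, y is the line along which they close (so a half turn about z gives the same grasp; the last joint's range is limited). The gripper opens to 88 mm and grips with 3 to 60 N. Pads are 19 mm wide; open, the fingers measure 130 mm over their backs; the gripper's body (78 mm by 193 mm) begins 47 mm behind the grasp point.
Start: joints at [-60.327, 20.546, 0.682, 0, -70.136, -16.507], TCP at [0.154, -0.657, 0.227] pointing down, gripper open.
Joint ranges: [-176.03, 176.03], [-82.01, 121.73], [-58.28, 71.71], [-173.87, 95.51], [-174.79, -0.11], [-173.66, 173.66]. Speed limits (degrees/s): [136.94, 136.94, 172.46, 180, 180, 180].

### API

Orientations are given as [roll, pitch, yaw] about the fixed x, y, z axes, in that order (R = Rz(yaw) Ry(pitch) Rx(roll)).
In Python, from plant import get_state, imaging, r, finder gives the robot as it stands.
- The arm moves only by the shell command python3 -m handwheel 'ROWS' [FORCE]. ROWS is JSON, a list of rows, each a list of 5 numbers: the closure, from 0 (fully open) to 1 (shut), then the shift along the world's x, y, z in cm, then the turn about the world's z in degrees. A call has 1 to 8 rows; each row is the pose to reach, as a shift and turn from the pose commanded when the call began; what a row does not reach only later rows make up. A row lasts 1/8 s, in which the tool goes at most 62.5 mm and 10.7 degrees, less where a joint would pass 70% of its speed; a pose out of reach is approached as far as the arm can. A call with a gripper value outside its range is refused whole. The fingers move at their own pace and stop on an object; FORCE is the grip in N (left out, the last holds). Time passes only in rows, so rows that repeat a pose let the fingers close. It gives the time, the measured TCP pose, the force, the opening and the grip force at its end, in the units of the state.
- get_state(): the state, without advancing time (a new reading comes with each control period).
- imaging.capture(name): name is "scene" or "top" or "wrist"; returns (picture, depth): 384x512x3 uint8, red, green, blue; 384x512 float32, m along the optical axis (not along the pixel's ray), 0 where there is no reading.
- imaging.get_calibration(name): a dict with "fx", "fy", "cx", "cy" (pixels), "rvec" (rotation vector, rad) and "tvec" (3), from world to camera coordinates, as OpenCV has them; the wrist camera has in their place "hand_eye" (4x4, takes a point from camera to tool coordinates, whose origin is the TCP and whose axes are the flange's). Camera axes: x right, y down, z forward; pixel columns grow to the right and rows downward; lengths in m; the calibration is good to about 2 mm. The wrist camera is an equidistant fisheye: a pixel r from the principal point sees the ray r / f radians off the axis. A picture is of the moment at which its call begins: read the wrist's pose just before it. get_calibration takes no time and is no camera call.
- r.close_job(): hands the job in; it is judged then, once.
Trained networks look in the newest picture that a camera, given by its name, has taken for a name from the list of things; names that differ only in an ending like _2 or _b are one class to them, and where a whole thing is asked for, a point or a joint stands for the part that bears it (a point fixed in the world has none). Each returns a list of dicts, best first, with "p" (0 to 1); they miss things now and then, are a little off and sometimes report something else, mostly with a low value. They report only what shows in the picture. A call takes as long as a camera call. They do not tell look-alikes from the thing itself.
- finder.cut_out(camera, query): "region" (384x512 bool, what is visible of it) and "pixel" ([column, row] in pixels, amid what is visible of it).
The state is a dict: "time_s": time; "joints": joint angles; "qd": joint speeds; "joint_torque": joint torques, N m; "tcp_pos": TCP position; "eef_rot": TCP orientation; "contact_force": force on the tool from outside, world axes, zero at the start; "moment": the same for the moment, N m; "gripper_width": finger opening in m; "gripper_force": force on a finger pad.
Only numpy, scipy, OpenCV 4.12 (cv2) and the standard library are available. Lean on these libraries where they do the work, as an engineer would, in place of code of your own. Each camera call takes 0.05 s, during which the arm holds its last target. There are 200 camera calls.

## Working session

There is one attempt and no reset: what is moved stays moved. The work goes in short steps, Python scripts to look and compute and a shell command to move; the robot and the scene stay as the last step left them, time stands still between calls to the robot, and variables do not carry over. Pictures are saved under pics/ and viewed, at most 10 in all, crops included, and the job is handed in when it is done.

```bash
mkdir -p pics; ls; cat > h.py <<'E'
import numpy as np, cv2
from plant import get_state, imaging, r, finder
def cloud(name, d):
    c=imaging.get_calibration(name); v,u=np.mgrid[:384,:512]
    p=np.stack([(u-c['cx'])/c['fx']*d,(v-c['cy'])/c['fy']*d,d],-1)
    R=cv2.Rodrigues(np.array(c['rvec'],float))[0]
    w=(p-np.array(c['tvec']).ravel())@R
    w[d<=0]=np.nan
    return w
E
python3 - <<'E'
from h import *
ims=[]
for n in ("scene","top"):
    im,d=imaging.capture(n); w=cloud(n,d); np.savez(f"{n}.npz",im=im,w=w)
    cv2.imwrite(f"pics/{n}.png",im[...,::-1])
    for q in ("wand","dock","battery","well","well_mouth","loose_cap","flask","cutters"):
        try:
            for o in finder.cut_out(n,q)[:3]:
                m=o['region']; P=w[m]; print(n,q,round(o['p'],2),np.round(o['pixel']),np.round(np.nanmedian(P,0),3),np.round(np.nanmax(P[:,2]),3),m.sum())
        except Exception as e: print(n,q,e)
print(get_state())
E
```

```text
pics
scene wand 0.79 [134. 171.] [ 0.531 -0.329  0.123] 0.169 234
scene wand 0.64 [168. 169.] [ 0.515 -0.23   0.145] 0.181 198
scene wand 0.48 [202. 158.] [ 0.44  -0.137  0.129] 0.168 219
scene dock 0.77 [174. 189.] [ 0.532 -0.222  0.048] 0.124 913
scene dock 0.75 [178. 146.] [ 0.368 -0.234  0.095] 0.14 1529
scene dock 0.32 [294. 206.] [0.59  0.156 0.133] 0.162 4565
scene battery 0.78 [293. 208.] [0.59  0.154 0.133] 0.162 4586
scene well_mouth 0.65 [306. 201.] [0.564 0.202 0.139] 0.146 95
scene well_mouth 0.6 [291. 208.] [0.59  0.155 0.134] 0.162 4554
scene loose_cap 0.49 [238. 180.] [ 0.419 -0.03   0.015] 0.032 68
scene loose_cap 0.34 [168. 165.] [ 0.515 -0.232  0.142] 0.18 193
scene flask 0.71 [389. 186.] [0.457 0.445 0.111] 0.205 957
scene cutters 0.82 [178. 272.] [ 0.78  -0.13   0.013] 0.019 603
scene cutters 0.35 [294. 208.] [0.591 0.156 0.133] 0.162 4407
top wand 0.58 [407. 204.] [ 0.524 -0.322  0.144] 0.171 202
top wand 0.51 [375. 212.] [ 0.507 -0.224  0.172] 0.179 158
top wand 0.43 [337. 236.] [ 0.438 -0.133  0.161] 0.17 157
top dock 0.74 [358. 214.] [ 0.503 -0.214  0.055] 0.
[... 782 characters left out ...]
0.172 961
{'time_s': 0.9, 'joints': array([-6.03247666e+01,  2.05465846e+01,  6.82824981e-01,  2.02328636e-03,
       -7.01367858e+01, -1.65070560e+01]), 'qd': array([-0.05164534, -0.08093648,  0.07261763,  0.03968775,  0.02661778,
       -0.13748249]), 'joint_torque': array([ 1.32659034e-05, -5.82357323e+01,  2.93302023e+01,  7.00240999e+00,
        1.25018574e-02, -1.86980935e-05]), 'tcp_pos': array([ 0.15374195, -0.65724428,  0.22657167]), 'eef_rot': array([-1.79999982e+02, -1.97942619e-03, -1.66831135e+02]), 'contact_force': array([ 0.25216312, -0.84945062, -0.03220557]), 'moment': array([-0.03676837,  0.00971909, -0.00731344]), 'gripper_force': 0.0, 'gripper_width': 0.08799498422008872}
```

```bash
python3 - <<'E'
from h import *
a=cv2.imread("pics/top.png")[90:320,80:450]
cv2.imwrite("pics/topc.png",cv2.resize(a,None,fx=2.15,fy=2.15,interpolation=3))
E
```

```text
(no output)
```

View pics/topc.png

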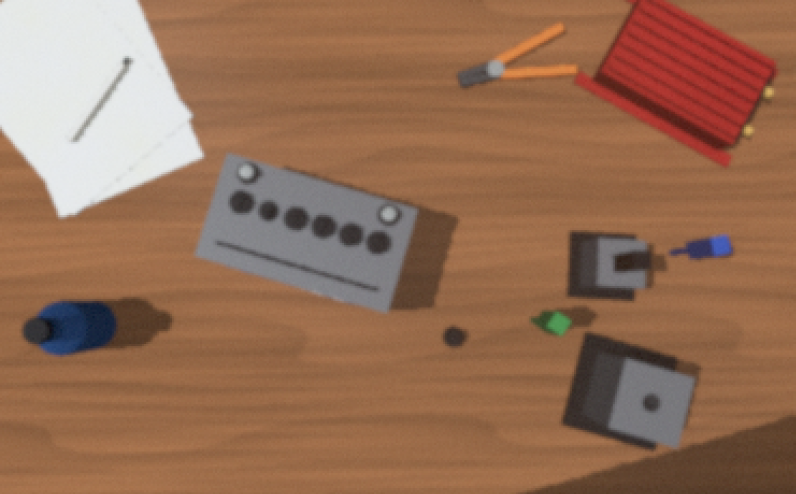

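View pics/scene.png

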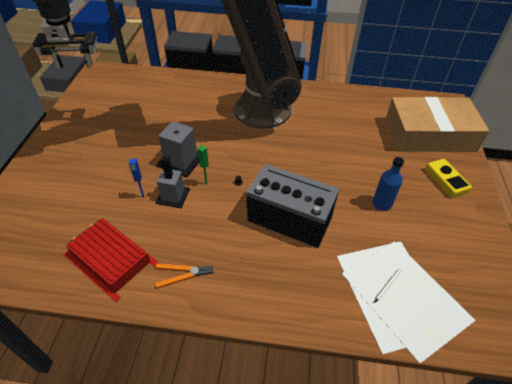

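The pictures show the black wand in the small dock (top crop 630,260), with the blue and green look-alikes beside it. The open well is the second place from the left (crop 269,210), and the seam runs from (217,242) to (379,290). I'll move above the wand and measure on the way.

```bash
python3 -m handwheel '[[0,6,6,4,-3],[0,11,12,8,-6],[0,15,16,9,-9],[0,19,20,9,-13],[0,23,25,9,-13],[0,27,30,9,-13],[0,31,36,9,-13],[0,34,42,9,-13]]' 20; cat > bat.py <<'E'
from h import *
for n in ("top","scene"):
    f=np.load(n+".npz"); im,w=f['im'].astype(int),f['w']; g=im.sum(-1)
    lid=(abs(w[...,2]-.141)<.006)&(abs(w[...,0]-.55)<.15)&(abs(w[...,1]-.155)<.17)
    (cx,cy),(a,b),t=cv2.minAreaRect((w[lid][:,:2]*1000).astype(np.float32))
    print(n,'lid z',np.median(w[lid][:,2]),'rect',cx,cy,a,b,t)
    # metric rectified lid image: intersect the z=.142 plane
    c=imaging.get_calibration(n);R=cv2.Rodrigues(np.array(c['rvec'],float))[0];T=np.array(c['tvec']).ravel()
    X,Y=np.meshgrid(np.arange(.44,.66,.0005),np.arange(.0,.31,.0005),indexing='ij')
    p=np.stack([X,Y,X*0+.141],-1)@R.T+T
    k=cv2.remap(im.sum(-1).astype(np.float32)/3,(p[...,0]/p[...,2]*c['fx']+c['cx']).astype(np.float32),(p[...,1]/p[...,2]*c['fy']+c['cy']).astype(np.float32),1)
    np.save(n+"_r.npy",k)
    k8=np.clip(k*1.5,0,255).astype(np.uint8)[::-1,::-1]
    cv2.imwrite(f"pics/{n}_r.png",k8)
E
python3 bat.py; python3 - <<'E'
from h import *
s=get_state();im,d=imaging.capture("wrist"); np.savez("w1.npz",im=im,d=d,p=s['tcp_pos'],e=s['eef_rot'])
print(s['tcp_pos'],s['eef_rot'],imaging.get_calibration("wrist"))
for q in("wand","dock"):
  for o in finder.cut_out("wrist",q)[:3]: print(q,o['p'],o['pixel'],o['region'].sum())
a=im[...,::-1]
b=[cv2.imread(f"pics/{n}_r.png") for n in("top","scene")]
b=cv2.resize(np.hstack(b),(800,284))
a=cv2.resize(a,(420,315))
cv2.imwrite("pics/mix.png",np.vstack([np.pad(a,((0,0),(0,380),(0,0))),b]))
E
```

```text
time_s: 1.9
tcp_pos: [0.4645, -0.2862, 0.3165]
eef_rot: [-180.0, 0.0, -179.8]
contact_force: [0.7, -0.6, -0.7]
gripper_width: 0.0878
gripper_force: 0.0
top lid z 0.14134331273826692 rect 548.9310302734375 156.81118774414062 240.4020233154297 130.53317260742188 72.71707916259766
scene lid z 0.14079489333373274 rect 546.009521484375 154.52037048339844 242.2003173828125 136.37255859375 72.97554016113281
[ 0.46451295 -0.28621987  0.31653448] [-1.79988900e+02  3.00059555e-02 -1.79832118e+02] {'fx': 297.3186396354542, 'fy': 297.3186396354542, 'cx': 254.88666477010307, 'cy': 193.51355762613676, 'hand_eye': array([[ 3.98257487e-04, -9.53786840e-01, -3.00483785e-01,
         8.12573246e-02],
       [ 9.99999746e-01,  2.02280357e-04,  6.83314887e-04,
        -1.51085369e-03],
       [-5.90954780e-04, -3.00483981e-01,  9.53786678e-01,
        -1.57947540e-01],
       [ 0.00000000e+00,  0.00000000e+00,  0.00000000e+00,
         1.00000000e+00]])}
wand 0.88 [221.1, 216.4] 868
wand 0.85 [295.0, 211.5] 830
dock 0.92 [280.1, 73.7] 7285
dock 0.86 [282.5, 181.2] 2911
```

View pics/mix.png

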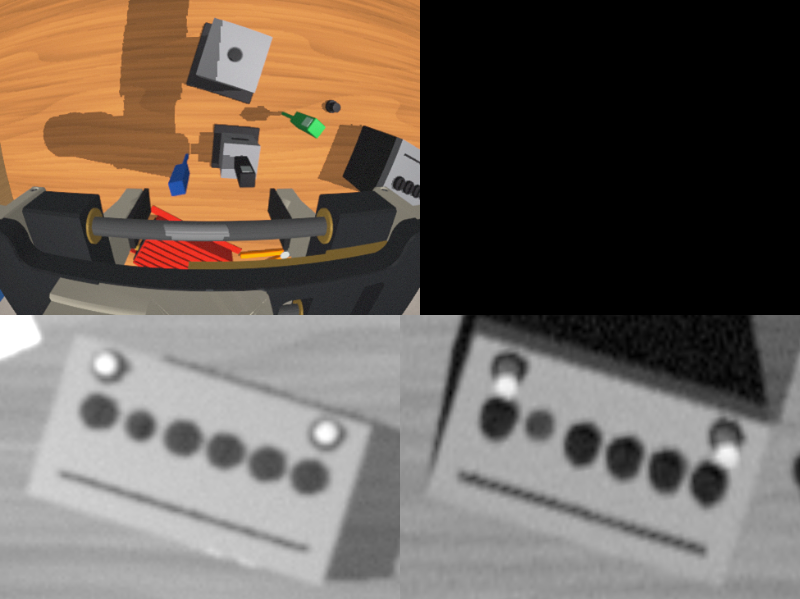

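The wrist view shows the black wand at full-resolution (295,212). The rectified lid images (bottom row) show the seam and the open well (left picture 140,425) clearly.

```bash
cat >> h.py <<'E'
from scipy.spatial.transform import Rotation as Ro
def tool(p,e):
    M=np.eye(4);M[:3,:3]=Ro.from_euler('xyz',e,degrees=True).as_matrix();M[:3,3]=p;return M
def wcloud(d,p,e):
    c=imaging.get_calibration("wrist"); v,u=np.mgrid[:384,:512]
    x,y=u-c['cx'],v-c['cy']; rr=np.hypot(x,y)+1e-9; th=rr/c['fx']
    P=np.stack([np.tan(th)*x/rr*d,np.tan(th)*y/rr*d,d,np.ones_like(d)],-1)
    w=(P@(tool(p,e)@c['hand_eye']).T)[...,:3]; w[d<=0]=np.nan; return w
E
python3 - <<'E'
from h import *
f=np.load("w1.npz"); w=wcloud(f['d'],f['p'],f['e']); im=f['im'].astype(int)
def rect(w,lo,hi,c,R,m=True):
    s=(w[...,2]>lo)&(w[...,2]<hi)&(np.hypot(w[...,0]-c[0],w[...,1]-c[1])<R)&m
    P=w[s]; return len(P),np.round(np.median(P,0),4),cv2.minAreaRect((P[:,:2]*1000).astype(np.float32))
print('handle top',rect(w,.167,.19,(.51,-.224),.05))
print('dock top',rect(w,.085,.105,(.5,-.22),.06))
print('blue',rect(w,.155,.18,(.524,-.322),.04),'green',rect(w,.155,.18,(.438,-.133),.04))
t=np.load("top.npz")['w']; print('top cam handle',rect(t,.167,.19,(.51,-.224),.04))
for n in("top","scene"):
    k=np.load(n+"_r.npy"); lid=np.median(k[200:240,230:250])
    X,Y=np.meshgrid(np.arange(.44,.66,.0005),np.arange(.0,.31,.0005),indexing='ij')
    b=(k<lid*.72).astype(np.uint8); N,L,S,C=cv2.connectedComponentsWithStats(b)
    for i in range(1,N):
        if 150<S[i,4]<6000:
            q=np.stack([X[L==i],Y[L==i]],1)*1000; r_=cv2.minAreaRect(q.astype(np.float32))
            print(n,S[i,4],np.round(q.mean(0),1),np.round(r_[0],1),np.round(r_[1],1),round(r_[2],1))
E
```

```text
handle top (420, array([ 0.5058, -0.2369,  0.1746]), ((507.3727111816406, -236.3542938232422), (22.603187561035156, 22.351451873779297), 2.067308187484741))
dock top (1386, array([ 0.4966, -0.2459,  0.0947]), ((507.7356262207031, -236.16360473632812), (61.3287467956543, 60.61674118041992), 86.19026947021484))
blue (384, array([ 0.5223, -0.332 ,  0.1644]), ((524.4871215820312, -332.6749572753906), (22.111406326293945, 22.406978607177734), 11.01932430267334)) green (390, array([ 0.4355, -0.1426,  0.1645]), ((436.25201416015625, -140.68972778320312), (23.544036865234375, 22.384979248046875), 52.973411560058594))
top cam handle (89, array([ 0.5067, -0.2323,  0.1753]), ((508.04656982421875, -232.47872924804688), (22.330408096313477, 22.569326400756836), 89.85173797607422))
top 158 [460.9  39.8] [461.8  39.6] [10.1  7.9] 11.3
top 1768 [534.4  69.8] [534.6  69.7] [22.5 23.9] 20.0
top 1715 [544.1 102.2] [544.2 102.5] [22.5 23. ] 0.0
top 1771 [554.6 134.7] [554.5 134.5] [24. 22.] 90.0
top 1740 [564.6 167.5] [564.5 167.5] [24. 22.] 90.0
top 1057 [573.8 200.2] [573.5 200.2] [17.5 18. ] 90.0
top 1729 [585.  232.6] [585.5 232.2] [23.5 23. ] 90.0
scene 2729 [529.4  70.6] [529.1  71.2] [27.6 30.5] 56.3
scene 2763 [539.5 103.1] [539.  102.8] [26.5 31. ] 90.0
scene 329 [539.5   1.7] [539.    2.2] [ 4.5 23. ] 90.0
scene 152 [532.3 251.3] [532.5 250.9] [15.   4.2] 74.1
scene 2782 [549.7 135.7] [549.2 135.5] [27.  31.5] 90.0
scene 2757 [560.2 168.2] [559.8 168. ] [27.  31.5] 90.0
scene 1010 [570.5  56.6] [569.9  56.7] [18.7 24.9] 2.9
scene 2755 [580.2 233.5] [579.4 233.8] [27.4 31.1] 71.6
scene 1098 [575.1 201.7] [575.2 201.8] [18.5 17.5] 90.0
scene 1078 [622.4 223.7] [621.6 224.3] [25.5 18.6] 77.0
```

```bash
python3 -m handwheel '[[0,2,3,-2,0],[0,3,4,-2,0],[0,3.8,5,-2,0],[0,3.8,5,-2,0],[0,3.8,5,-2,0]]'; python3 - <<'E'
from h import *
s=get_state();im,d=imaging.capture("wrist");w=wcloud(d,s['tcp_pos'],s['eef_rot']);print(s['tcp_pos'],s['eef_rot'])
def rect(w,lo,hi,c,R):
    P=w[(w[...,2]>lo)&(w[...,2]<hi)&(np.hypot(w[...,0]-c[0],w[...,1]-c[1])<R)]; return len(P),np.round(np.median(P,0),4),cv2.minAreaRect((P[:,:2]*1000).astype(np.float32))
print('handle top',rect(w,.167,.19,(.51,-.23),.05))
print('dock top',rect(w,.085,.105,(.5,-.23),.06))
for n in("top","scene"):
    k=np.load(n+"_r.npy"); lid=np.median(k[200:240,230:250])
    X,Y=np.meshgrid(np.arange(.44,.66,.0005),np.arange(.0,.31,.0005),indexing='ij')
    b=(k<lid*.85)
    # battery frame about a rough centre
    c,a=np.array([.5485,.1565]),np.radians(-17.3); ex=np.array([np.cos(a),np.sin(a)]);ey=np.array([-np.sin(a),np.cos(a)])
    u=(X-c[0])*ex[0]+(Y-c[1])*ex[1]; v=(X-c[0])*ey[0]+(Y-c[1])*ey[1]
    m=b&(abs(u+.042)<.012)&(abs(v)<.11)
    pf=np.polyfit(v[m],u[m],1); print(n,m.sum(),'seam u at v=0 (mm)',pf[1]*1e3,'slope deg',np.degrees(pf[0]),'v range',v[m].min(),v[m].max())
E
```

```text
time_s: 2.68
tcp_pos: [0.5012, -0.2386, 0.2967]
eef_rot: [-180.0, 0.0, -179.9]
contact_force: [0.7, -0.7, -0.4]
gripper_width: 0.0875
gripper_force: 0.0
[ 0.50124779 -0.23864224  0.29671145] [-1.79985522e+02  2.32584522e-02 -1.79862682e+02]
handle top (508, array([ 0.5066, -0.2368,  0.1745]), ((507.3158264160156, -236.45101928710938), (22.52315902709961, 21.046432495117188), 0.8037952780723572))
dock top (1688, array([ 0.4976, -0.2374,  0.0948]), ((507.9087219238281, -236.62564086914062), (60.430633544921875, 61.1898307800293), 85.6042251586914))
top 5 seam u at v=0 (mm) -41.77048563672597 slope deg 0.26759541129703507 v range -0.08013668310915732 -0.052933903329462295
scene 3350 seam u at v=0 (mm) -43.796530718937284 slope deg 0.05092860892103567 v range -0.09973269458146469 0.09715876585861175
```

```bash
python3 -m handwheel '[[0.3,0.6,0.2,-3,0],[0.3,0.6,0.2,-7,0],[0.3,0.6,0.2,-11,0],[0.3,0.6,0.2,-15,0],[0.3,0.6,0.2,-17,0],[0.3,0.6,0.2,-18.1,0],[0.3,0.6,0.2,-18.1,0],[0.5,0.6,0.2,-18.1,0]]' 20;  python3 -m handwheel '[[1,0,0,0,0],[1,0,0,0,0],[1,0,0,0,0],[1,0,0,0,0],[1,0,0,0,0],[1,0,0,0,0]]' 25
```

```text
time_s: 3.72
tcp_pos: [0.5081, -0.2363, 0.1164]
eef_rot: [-180.0, 0.1, -179.8]
contact_force: [0.6, 0.7, -0.6]
gripper_width: 0.0558
gripper_force: 0.0
time_s: 4.47
tcp_pos: [0.5076, -0.2359, 0.1155]
eef_rot: [-180.0, 0.0, -179.8]
contact_force: [-1.0, 1.7, 2.3]
gripper_width: 0.022
gripper_force: 25.0
```

```bash
python3 -m handwheel '[[1,0,0,1,0],[1,0,0,3,0],[1,0,0,5,0],[1,0,0,8,0],[1,0,0,11,0],[1,0,0,14,0],[1,0,0,17,0],[1,0,0,18,0]]'; python3 -m handwheel '[[1,0,0,0,0],[1,0,0,0,0]]'; python3 - <<'E'
from h import *
for n in("wrist","scene","top"):
    s=get_state();im,d=imaging.capture(n);w=wcloud(d,s['tcp_pos'],s['eef_rot']) if n=="wrist" else cloud(n,d)
    t=s['tcp_pos']
    np.savez("g_"+n+".npz",im=im,w=w,p=t)
    near=np.hypot(w[...,0]-t[0],w[...,1]-t[1])<.03
    for lo,hi in((.335,.37),(.285,.345),(.195,.27),(.18,.2)):
        m=near&(w[...,2]>lo)&(w[...,2]<hi)
        if m.sum()>3: print(n,lo,m.sum(),np.round(np.nanmedian(w[m],0),4),np.round(w[m].min(0),4),np.round(w[m].max(0),4))
    for o in finder.cut_out(n,"wand")[:3]: print(o['p'],o['pixel'],np.nanmedian(w[o['region']],0))
print(t,s['eef_rot'])
a=np.load("g_wrist.npz")['im'][...,::-1]; cv2.imwrite("pics/g.png",a)
E
```

```text
time_s: 5.48
tcp_pos: [0.508, -0.2362, 0.2975]
eef_rot: [-180.0, 0.2, -179.8]
contact_force: [0.7, -0.2, -1.1]
gripper_width: 0.0219
gripper_force: 25.0
time_s: 5.72
tcp_pos: [0.5069, -0.2358, 0.2939]
eef_rot: [180.0, -0.1, -179.8]
contact_force: [-0.2, 0.1, -1.7]
gripper_width: 0.0221
gripper_force: 25.0
wrist 0.335 2252 [ 0.5048 -0.2372  0.3529] [ 0.4904 -0.2558  0.335 ] [ 0.5189 -0.2189  0.37  ]
wrist 0.285 3833 [ 0.4966 -0.2372  0.3178] [ 0.495  -0.2636  0.2851] [ 0.5189 -0.2102  0.345 ]
wrist 0.195 244 [ 0.5039 -0.237   0.2303] [ 0.5029 -0.2413  0.1952] [ 0.5072 -0.2334  0.2572]
wrist 0.18 27 [ 0.5038 -0.2378  0.1946] [ 0.5031 -0.2406  0.189 ] [ 0.5053 -0.2342  0.1999]
0.98 [256.3, 255.6] [ 0.4969321  -0.23716449  0.328102  ]
0.6 [173.5, 192.7] [ 0.52035071 -0.32790579  0.15104568]
scene 0.335 96 [ 0.5157 -0.2464  0.3433] [ 0.4944 -0.2623  0.335 ] [ 0.5327 -0.2084  0.3692]
scene 0.285 314 [ 0.5156 -0.2339  0.3169] [ 0.4949 -0.2651  0.2855] [ 0.5201 -0.2066  0.3447]
scene 0.195 55 [ 0.5079 -0.2344  0.2346] [ 0.5011 -0.2391  0.1977] [ 0.5125 -0.2307  0.269 ]
scene 0.18 6 [ 0.507  -0.235   0.1937] [ 0.5052 -0.2379  0.1908] [ 0.5108 -0.2331  0.1984]
0.79 [202.4, 158.3] [ 0.44050464 -0.13623933  0.13055614]
0.65 [158.5, 128.8] [ 0.51525957 -0.23460025  0.29960891]
0.49 [135.1, 168.3] [ 0.53044629 -0.32825675  0.12934415]
[ 0.5072006  -0.23594223  0.29442369] [ 1.79985833e+02 -8.44901275e-02 -1.79837518e+02]
```

View pics/g.png

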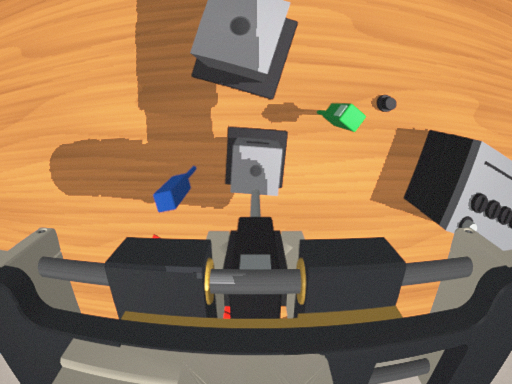

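The wand is held upright: stem at (256,200), handle centred between the pads. Next I move to look at the battery from above.

```bash
python3 -m handwheel '[[1,0.3,2,2,0],[1,1,6,4,0],[1,2,12,4.6,0],[1,3,18,4.6,0],[1,4,24,4.6,0],[1,5,30,4.6,0],[1,6,36,4.6,0],[1,6.3,39,4.6,0]]'; python3 -m handwheel '[[1,0,0.5,0,0],[1,0,0.5,0,0],[1,0,0.5,0,0],[1,0,0.5,0,0]]'; cat > wb.py <<'E'
from h import *
s=get_state();im,d=imaging.capture("wrist");print(s['tcp_pos'],s['eef_rot'])
w=wcloud(d,s['tcp_pos'],s['eef_rot']); print('lid z',np.nanmedian(w[np.hypot(w[...,0]-.53,w[...,1]-.16)<.02],0))
c=imaging.get_calibration("wrist"); M=np.linalg.inv(tool(s['tcp_pos'],s['eef_rot'])@c['hand_eye'])
X,Y=np.meshgrid(np.arange(.44,.66,.0005),np.arange(.0,.31,.0005),indexing='ij')
g=im.sum(-1).astype(np.float32)/3
def view(z):
    p=np.stack([X,Y,X*0+z,X*0+1],-1)@M.T; rr=np.hypot(p[...,0],p[...,1]); k=c['fx']*np.arctan2(rr,p[...,2])/rr
    return cv2.remap(g,(p[...,0]*k+c['cx']).astype(np.float32),(p[...,1]*k+c['cy']).astype(np.float32),1)
k=view(.142); lid=np.median(k[abs(np.hypot(X-.53,Y-.16))<.01])
cc,a=np.array([.5485,.1565]),np.radians(-17.3); ex=np.array([np.cos(a),np.sin(a)]);ey=np.array([-np.sin(a),np.cos(a)])
u=(X-cc[0])*ex[0]+(Y-cc[1])*ex[1]; v=(X-cc[0])*ey[0]+(Y-cc[1])*ey[1]
m=(k<lid*.7)&(abs(u+.042)<.010)&(abs(v)<.11)
pf=np.polyfit(v[m],u[m],1); print('seam n',m.sum(),'u(mm)',pf[1]*1e3,'slope deg',np.degrees(pf[0]),'v',v[m].min(),v[m].max())
k=view(.14); N,L,S,C=cv2.connectedComponentsWithStats((k<lid*.7).astype(np.uint8))
for i in range(1,N):
    if 400<S[i,4]<9000: print(S[i],np.round([440+C[i][1]/2,C[i][0]/2],1))
cv2.imwrite("pics/wb.png",np.hstack([cv2.resize(im[...,::-1],(480,360)),cv2.cvtColor(cv2.resize(np.clip(k,0,255).astype(np.uint8)[::-1,::-1],(320,227)),8)[:, :] if 0 else cv2.copyMakeBorder(cv2.cvtColor(cv2.resize(np.clip(k,0,255).astype(np.uint8)[::-1,::-1],(320,227)),cv2.COLOR_GRAY2BGR),0,133,0,0,0)]))
E
python3 wb.py
```

```text
time_s: 7.02
tcp_pos: [0.5705, 0.157, 0.3406]
eef_rot: [-180.0, -0.0, -179.7]
contact_force: [-0.5, 0.0, -1.2]
gripper_width: 0.0222
gripper_force: 25.0
time_s: 7.52
tcp_pos: [0.5705, 0.158, 0.3416]
eef_rot: [180.0, 0.0, -179.9]
contact_force: [-0.5, 0.7, -1.4]
gripper_width: 0.0218
gripper_force: 25.0
[0.57050727 0.15799084 0.34163176] [ 1.79987848e+02  2.46687521e-02 -1.79906042e+02]
lid z [0.54451649 0.16147227 0.43676882]
seam n 6612 u(mm) -41.8680575931935 slope deg 0.2850993406362822 v -0.10999242167305241 0.097127447769977
[ 584    0   36   57 1360] [454.7 302.1]
[ 298  222   65   59 2888] [565.5 165.4]
[ 375  245   48   49 1848] [574.5 199.1]
[ 427  264   68   59 3025] [586.2 230.9]
[ 191  313  246  128 8183] [642.4 157.2]
[ 415  334   60   52 1443] [617.  220.3]
```

View pics/wb.png

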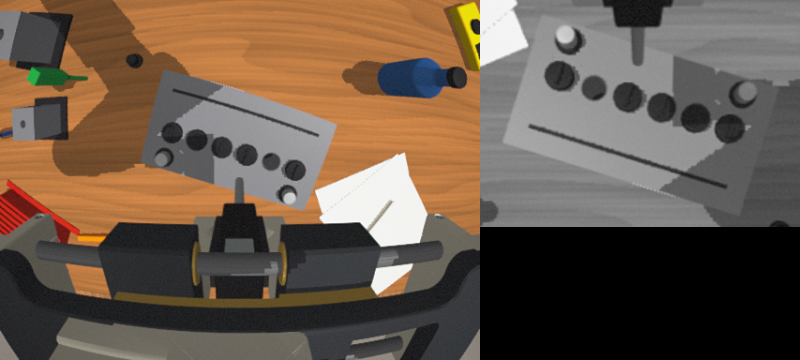

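Wrist view: open well at (271,161), seam from (173,90) to (318,135). The corrected wrist, top and scene measurements agree within about 1 mm: well (574.4, 200.4), seam0 (531.5, 244.2), seam4 (483.9, 91.4), all in mm.

```bash
python3 -m handwheel '[[1,-1,3,0,0],[1,-2,5.5,-1,0],[1,-3,7.5,-3,0],[1,-3.9,8.6,-5,0],[1,-3.9,8.6,-6.5,0],[1,-3.9,8.6,-6.5,0],[1,-3.9,8.6,-6.5,0],[1,-3.9,8.6,-6.5,0]]'; python3 -c "
from h import *
P=[]
for i in range(3): imaging.capture('scene'); P.append(get_state()['tcp_pos'])
print(np.array(P))"
```

```text
time_s: 8.57
tcp_pos: [0.5321, 0.2448, 0.2772]
eef_rot: [180.0, 0.1, -179.9]
contact_force: [-0.2, -0.4, -1.4]
gripper_width: 0.022
gripper_force: 25.0
[[0.53196455 0.24486445 0.27706668]
 [0.53183449 0.24487134 0.27690783]
 [0.53174684 0.24490571 0.27678517]]
```

```bash
python3 -m handwheel '[[1,0,-0.05,-0.7,0],[1,0,-0.05,-1.4,0],[1,0,-0.05,-2,0],[1,0,-0.05,-2,0],[1,0,-0.05,-2,0],[1,0,-0.05,-2,0],[1,0,-0.05,-2,0]]'; python3 - <<'E'
from h import *
s=get_state();im,d=imaging.capture("scene");w=cloud("scene",d)
p=s['tcp_pos'];print(p,s['eef_rot'])
m=(np.hypot(w[...,0]-p[0],w[...,1]-p[1])<.012)&(w[...,2]>.148)&(w[...,2]<.22)
print(m.sum(),np.nanmedian(w[m],0),w[m].min(0))
c=imaging.get_calibration("scene");q=cv2.projectPoints(np.array([[p[0],p[1],.15]]),np.array(c['rvec'],float),np.array(c['tvec'],float),np.array([[c['fx'],0,c['cx']],[0,c['fy'],c['cy']],[0,0,1.]]),None)[0].ravel();print(q)
x,y=q.astype(int); cv2.imwrite("pics/s0.png",cv2.resize(im[y-40:y+40,x-70:x+40,::-1],None,fx=6,fy=6,interpolation=2))
E
```

```text
time_s: 9.6
tcp_pos: [0.5315, 0.2446, 0.2565]
eef_rot: [180.0, 0.0, -179.8]
contact_force: [-0.2, 0.0, -1.6]
gripper_width: 0.0219
gripper_force: 25.0
[0.53154346 0.24458043 0.25650786] [ 1.79986893e+02  1.63158086e-02 -1.79830775e+02]
48 [0.53302437 0.24395637 0.18733351] [0.52968506 0.24020383 0.15304309]
[323.80464439 187.09076468]
```

View pics/s0.png

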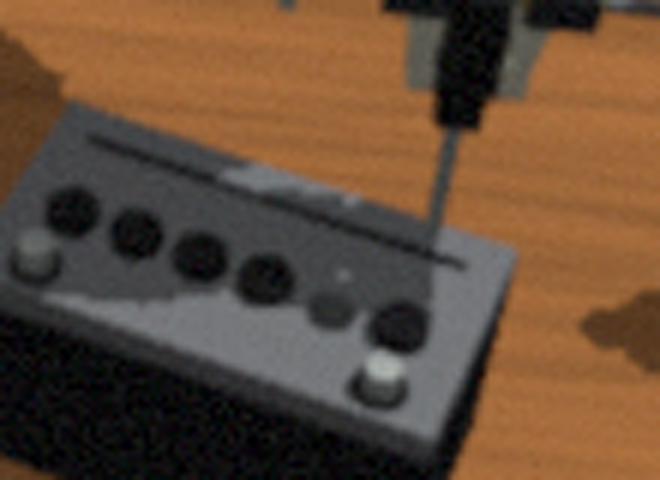

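The tip (crop 433,240) hangs just above the seam near its left end. Now the slow pass.

```bash
python3 -m handwheel '[[1,-0.15,-0.48,0,0],[1,-0.3,-0.95,0,0],[1,-0.45,-1.43,0,0],[1,-0.6,-1.91,0,0],[1,-0.74,-2.39,0,0],[1,-0.89,-2.86,0,0],[1,-1.04,-3.34,0,0],[1,-1.19,-3.82,0,0]]'
```

```text
time_s: 10.65
tcp_pos: [0.5195, 0.206, 0.2563]
eef_rot: [180.0, 0.0, -179.8]
contact_force: [-0.2, -0.5, -2.1]
gripper_width: 0.0218
gripper_force: 25.0
```

```bash
python3 -m handwheel '[[1,-0.15,-0.48,0,0],[1,-0.3,-0.95,0,0],[1,-0.45,-1.43,0,0],[1,-0.6,-1.91,0,0],[1,-0.74,-2.39,0,0],[1,-0.89,-2.86,0,0],[1,-1.04,-3.34,0,0],[1,-1.19,-3.82,0,0]]'
```

```text
time_s: 11.65
tcp_pos: [0.5076, 0.1678, 0.2563]
eef_rot: [-180.0, 0.0, -179.8]
contact_force: [0.3, -0.2, -0.9]
gripper_width: 0.0218
gripper_force: 25.0
```

```bash
python3 -m handwheel '[[1,-0.15,-0.48,0,0],[1,-0.3,-0.95,0,0],[1,-0.45,-1.43,0,0],[1,-0.6,-1.91,0,0],[1,-0.74,-2.39,0,0],[1,-0.89,-2.86,0,0],[1,-1.04,-3.34,0,0],[1,-1.19,-3.82,0,0]]'
```

```text
time_s: 12.65
tcp_pos: [0.4957, 0.1296, 0.2563]
eef_rot: [-180.0, -0.0, -179.8]
contact_force: [0.0, -0.9, -1.4]
gripper_width: 0.0219
gripper_force: 25.0
```

```bash
python3 -m handwheel '[[1,-0.15,-0.48,0,0],[1,-0.3,-0.95,0,0],[1,-0.45,-1.43,0,0],[1,-0.6,-1.91,0,0],[1,-0.74,-2.39,0,0],[1,-0.89,-2.86,0,0],[1,-1.04,-3.34,0,0],[1,-1.19,-3.82,0,0]]'; python3 -m handwheel '[[1,0,0,0,0],[1,0,0,0,0],[1,0,0,0,0],[1,0,0,1,0],[1,0,0,2,0],[1,0,0,4,0],[1,0,0,5,0],[1,0,0,5,0]]'
```

```text
time_s: 13.65
tcp_pos: [0.4838, 0.0914, 0.2563]
eef_rot: [180.0, -0.0, -179.8]
contact_force: [-0.2, -0.3, -1.0]
gripper_width: 0.0215
gripper_force: 25.0
time_s: 14.65
tcp_pos: [0.4842, 0.0919, 0.3072]
eef_rot: [179.9, 0.1, -179.8]
contact_force: [0.3, -0.1, -0.9]
gripper_width: 0.0221
gripper_force: 25.0
```

```bash
python3 -m handwheel '[[1,1.5,2,0,0],[1,4,5,0,0],[1,6.5,8,0,0],[1,8.3,10,0,0],[1,9.05,10.9,0,0],[1,9.05,10.9,-1.5,0],[1,9.05,10.9,-3.3,0],[1,9.05,10.9,-3.3,0]]';python3 -m handwheel '[[1,0,0,0,0],[1,0,0,0,0],[1,0,0,0,0]]'; python3 - <<'E'
from h import *
o=[]
for n in("scene","top"):
    s=get_state();im,d=imaging.capture(n);w=cloud(n,d);p=s['tcp_pos'];print(p,s['eef_rot'])
    c=imaging.get_calibration(n);q=cv2.projectPoints(np.array([[p[0],p[1],.168],[.5744,.2004,.14]]),np.array(c['rvec'],float),np.array(c['tvec'],float),np.array([[c['fx'],0,c['cx']],[0,c['fy'],c['cy']],[0,0,1.]]),None)[0].reshape(2,2);print(n,q)
    x,y=q[1].astype(int); b=cv2.resize(im[y-30:y+30,x-35:x+35,::-1],(397,340),interpolation=2); print(x-35,y-30); o.append(b)
cv2.imwrite("pics/wl.png",np.hstack(o))
E
```

```text
time_s: 15.65
tcp_pos: [0.5729, 0.1996, 0.2712]
eef_rot: [-179.9, -0.2, -179.9]
contact_force: [0.0, -0.6, -0.4]
gripper_width: 0.0221
gripper_force: 25.0
time_s: 16.02
tcp_pos: [0.5745, 0.2007, 0.2739]
eef_rot: [180.0, 0.0, -179.8]
contact_force: [0.0, 0.1, -0.8]
gripper_width: 0.0217
gripper_force: 25.0
[0.57450724 0.20068939 0.27393088] [ 1.79966563e+02  4.91443837e-02 -1.79839721e+02]
scene [[308.66488204 192.23754226]
 [307.44749279 198.6824737 ]]
272 168
[0.57448842 0.20074423 0.27382072] [ 1.79968268e+02  4.17436430e-02 -1.79835318e+02]
top [[203.27341236 186.42957312]
 [204.72033391 187.59225016]]
169 157
```

View pics/wl.png

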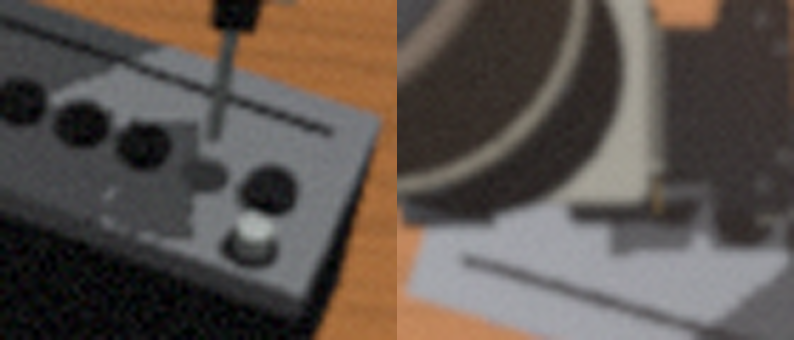

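The scene crop shows the stem tip at (214,135) above the open well centred at (204,176). I'll lower it to just over the mouth and check once more.

```bash
python3 -m handwheel '[[1,0,0,-0.5,0],[1,0,0,-1,0],[1,0,0,-1.5,0],[1,0,0,-2.1,0],[1,0,0,-2.1,0],[1,0,0,-2.1,0],[1,0,0,-2.1,0]]'; python3 - <<'E'
from h import *
ims=[]
for i in range(6):
    p=get_state()['tcp_pos']; ims.append(imaging.capture("scene")[0].astype(float))
im=np.mean(ims,0); print(p)
b=im[178:218,285:335,::-1]; b=np.clip(b*1.6,0,255).astype(np.uint8)
b=cv2.resize(b,None,fx=14,fy=14,interpolation=2)
c=imaging.get_calibration("scene");q=cv2.projectPoints(np.array([[*p[:2],p[2]-.1055],[*p[:2],.14],[*p[:2],.22],[p[0],p[1]+.01,.14],[p[0]+.01,p[1],.14]]),np.array(c['rvec'],float),np.array(c['tvec'],float),np.array([[c['fx'],0,c['cx']],[0,c['fy'],c['cy']],[0,0,1.]]),None)[0].reshape(-1,2)
print(((q-[285,178])*14+6.5).round(1)); cv2.imwrite("pics/wl2.png",b)
E
```

```text
time_s: 17.0
tcp_pos: [0.5745, 0.2008, 0.2526]
eef_rot: [180.0, 0.0, -179.8]
contact_force: [0.1, 0.2, -0.3]
gripper_width: 0.0217
gripper_force: 25.0
[0.5743936  0.20071723 0.25239966]
[[326.1 274.1]
 [322.3 296.2]
 [368.6  27.6]
 [371.2 301.7]
 [319.8 333.1]]
```

View pics/wl2.png

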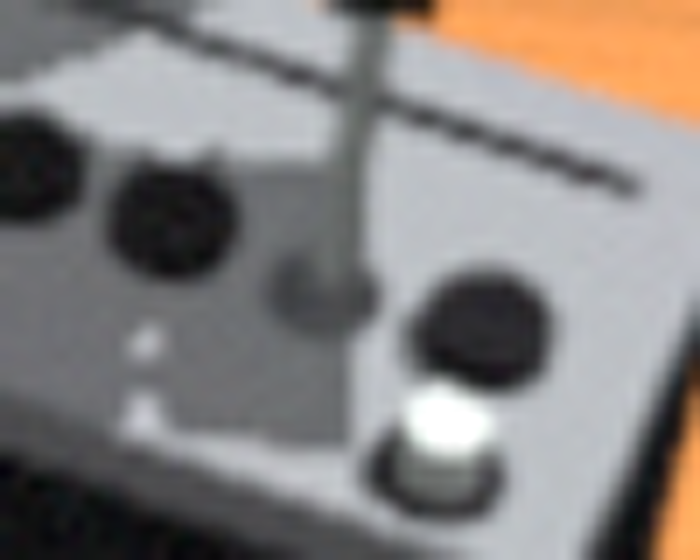

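The tip (335,282) sits over the well mouth centred near (326,293), within about 1 mm of its axis. I'll trim half a millimetre each way and lower.

```bash
python3 -m handwheel '[[1,-0.05,-0.05,0,0],[1,-0.05,-0.05,-0.5,0],[1,-0.05,-0.05,-1.1,0],[1,-0.05,-0.05,-1.7,0],[1,-0.05,-0.05,-2.3,0],[1,-0.05,-0.05,-2.9,0],[1,-0.05,-0.05,-3.6,0],[1,-0.05,-0.05,-4.2,0]]'; python3 -m handwheel '[[1,0,0,0,0],[1,0,0,0,0],[1,0,0,0,0],[1,0,0,0,0],[1,0,0,0,0],[1,0,0,0,0],[1,0,0,0,0],[1,0,0,0,0]]'
```

```text
time_s: 18.3
tcp_pos: [0.5738, 0.2002, 0.2098]
eef_rot: [-180.0, -0.0, -179.8]
contact_force: [0.0, 0.1, -2.3]
gripper_width: 0.0219
gripper_force: 25.0
time_s: 19.3
tcp_pos: [0.5739, 0.2002, 0.2103]
eef_rot: [180.0, -0.0, -179.8]
contact_force: [-0.6, 0.1, -1.8]
gripper_width: 0.0221
gripper_force: 25.0
```

```bash
python3 -c "
from plant import r
print(r.close_job())"
```

```text
the job is handed in; nothing more can be done
None
```

The wand was passed along the seam from left to right at about 4 cm/s and 8–9 mm above the bead; by my measurements it is now held upright, still and about 35 mm deep in the open well, within about 1 mm of centre, with no contact showing in the wrist force. The job is handed in, but the call gave no verdict.

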